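Dry a charcoal block: through the sprung flap, then switch on

ROBOT

A 6-joint arm with a two-finger parallel gripper is mounted at the origin on the work surface; the furniture and walls round the work are solid. World frame = base frame: x ahead of the robot, y to its left, z up, the work surface at z = 0. Lengths are in m, angles in rad, forces in N, time in s.
With the tool pointing down it reaches from about 0.25 to 0.725 m from the base axis. Payload 4 kg.
Tool frame: the origin (TCP) lies between the finger pads; the fingertips stand 8 mm ahead of it and the grasp point (between the pads) lies 11 mm behind it; z points along the fingers, y is the line along which they close (so a half turn about z gives the same grasp; the last joint's range is limited). The gripper opens to 85 mm and grips with 20 to 120 N. Pads are 22 mm wide; open, the fingers measure 114 mm over their backs; the gripper's body (76 mm by 85 mm) begins 54 mm behind the grasp point. The pads swing forward as they close: fully open they stand 13 mm farther back than shut.
Start: joints at [1.162, 0.241, 0.005, 1.335, 0, 1.571], TCP at [0.199, 0.459, 0.239] pointing down, gripper open.
Joint ranges: [-2.72, 2.72], [-1.05, 1.87], [-1.09, 1.28], [-1.99, 2.15], [-1.42, 1.44], [-3.14, 3.14]. Speed limits (rad/s): [2.79, 2.79, 3.14, 3.14, 3.14, 3.14].

INTERFACE

Orientations are given as a unit quaternion [x, y, z, w].
In Python, from workcell import status, viewer, bot gives the robot as it stands.
- The arm moves only by the tool servo_tool, never from a script. Its argument "commands" is a list of rows, each a list of 5 numbers: the finger opening in mm, from 0 to 85.4, then the shift along the tool's x, y, z in mm, then the turn about the tool's z in rad. A call has 1 to 20 rows; each row shifts and turns the commanded pose from where the row before left it, along the tool's axes as they then stand; what a row does not reach is not made up. A row lasts 1/8 s, in which the tool goes at most 62.5 mm and 10.7 degrees, less where a joint would pass 70% of its speed; a pose out of reach is approached as far as the arm can. A call is refused whole if a number of a shift passes 62.5 or a number of a turn 0.188, either way. A call with a gripper value outside its range is refused whole. The fingers move at their own pace and stop on an object; the grip force is fixed at half the most. Time passes only in rows, so rows that do not move let the fingers close. It gives the time, the measured TCP pose, the force, the opening and the grip force at its end, in the units of the state.
- status.get_obs(): the state, without advancing time (a new reading comes with each control period).
- viewer.camera(name): name is "scene" or "top"; returns (picture, depth): 480x640x3 uint8, red, green, blue; 480x640 float32, m along the optical axis (not along the pixel's ray), 0 where there is no reading.
- viewer.get_calibration(name): a dict with "camera_matrix" (3x3 intrinsics, pixels), "R" (3x3) and "t" (3): a world point X has camera coordinates R X + t. Camera axes: x right, y down, z forward; pixel columns grow to the right and rows downward; lengths in m; the calibration is good to about 2 mm. A picture is of the moment at which its call begins. get_calibration takes no time and is no camera call.
- bot.job_done(): hands the job in; it is judged then, once.
Trained networks look in the newest picture that a camera, given by its name, has taken for a name from the list of things; names that differ only in an ending like _2 or _b are one class to them, and where a whole thing is asked for, a point or a joint stands for the part that bears it (a point fixed in the world has none). Each returns a list of dicts, best first, with "p" (0 to 1); they miss things now and then, are a little off and sometimes report something else, mostly with a low value. They report only what shows in the picture. A call takes as long as a camera call. They do not tell look-alikes from the thing itself.
- viewer.masks_of(camera, label): "mask" (480x640 bool, what is visible of it) and "pixel" ([row, column] in pixels, amid what is visible of it).
- viewer.spot_point(camera, label): "pixel" ([row, column] in pixels: a listed point, or the origin of a listed thing).
The state is a dict: "clock": time; "joint_pos": joint angles; "joint_vel": joint speeds; "tau": joint torques, N m; "eef_pos": TCP position; "tool_rot": TCP orientation; "ft_force": force on the tool from outside, world axes, zero at the start; "ft_torque": the same for the moment, N m; "grip_width": finger opening in m; "grasp_force": force on a finger pad.
Only numpy, scipy, OpenCV 4.12 (cv2) and the standard library are available. Lean on these libraries where they do the work, as an engineer would, in place of code of your own. Each camera call takes 0.05 s, during which the arm holds its last target. There are 200 camera calls.

TASK

Take the black charcoal block out of the slanted stand and post it through the sprung flap of the drying oven, so that it lies inside and the flap swings shut behind it. Then flip the oven's red toggle switch over to its on side, away from the robot. Leave the blue packet leaning in the stand, and the spray can, the white pot and the violet-lidded tub standing where they are.

Things in the scene. Friction and masses are not known exactly. Their poses are not given: they have to be found in the camera images.
- charcoal_block: black charcoal block, 45 x 70 x 26 mm (own x, y, z), about 0.14 kg; origin at the centre of a 45 x 70 face, its middle is 13 mm along z. It leans in one of the stand's two places: y points up and toward the robot, 25 degrees from vertical; x is level. Grasp across the 45 mm width near the upper end: the board under it is only 34 mm wide, so fingers pass on both sides
- blue_packet: blue packet, 50 x 70 x 24 mm, leaning the same way in the other place of the stand, its frame set like the black block's. To stay there
- stand: fixed stand, wooden base 110 x 190 x 8 mm; origin at the centre of its underside, z up, y along the base. Two sloping boards at y = -55 and +55 mm, 25 degrees from vertical, upper end toward the robot (-x), each with a lip at the foot; the blocks' upper ends reach about z = 164 mm
- oven: fixed grey drying oven, 190 (x) x 272 (y) mm, 335 high; origin at the centre of its underside, z up, front faces -x. Its console face rises from the front wall (z = 156 mm) away from the robot at 25 degrees to level, to a tower (front at x = +2 mm). In the oven frame the face's outward normal is (-0.423, 0, 0.906), its up-slope direction (0.906, 0, 0.423)
- flap_mouth (a point): centre of the flap's mouth, on the console face; axes as the oven's. The mouth is 60 mm along the slope and 130 mm along y, in a skin 4 mm thick
- chamber (a point): centre of the chamber's floor, inside the oven under the flap, 55 mm above the worktop, so deep that a block standing on end does not reach the flap; axes as the oven's. The chamber spans 91 mm either way in x and 78 mm either way in y
- visor_edge (a point): middle of the front edge of the visor that juts from the tower over the console, right across the oven, 10 mm thick; it reaches to 15 mm short of straight above the mouth's and toggle's middle and bars tools that point straight down there, so come in along the face's normal, tilted about 25 degrees
- flap (a joint): aluminium flap closing the mouth, hinged along the mouth's upper edge, opening inward; 0 = shut, 1.45 rad = fully open. A weak spring shuts it (under 1 N at its free edge). A block pushed in along the face's normal, long axis first, opens it, and slides down into the chamber when let go with its middle inside
- toggle (a joint): red toggle lever with an over-centre spring: 0 = off (leaning 26 degrees down-slope, toward the robot, from the face's normal), 0.9 rad = on (26 degrees up-slope). Once past the middle (0.45) it snaps over by itself. Needs about 5 N up-slope at half its height
- toggle_pivot (a point): the toggle's pivot, on the console face, 135 mm from the mouth's centre along the oven's -y; axes as the oven's. Lever 68 mm long, 19 mm thick near its tip, 13 mm thick at 20 mm from the pivot
- toggle_tip (a point): top of the toggle lever, 68 mm from its pivot, moving with it
- spray_can: loose spray can, 53 mm across, 177 mm high, origin at the centre of its foot, before the oven on the right. Leave standing
- white_pot: loose white pot, 48 mm across, 50 mm high, origin at the centre of its foot, before the oven. Leave standing
- violet_tub: loose white tub with violet lid, 62 mm across, 72 mm high, origin at its foot, before the oven on the left. Leave standing
There are look-alikes about, which are no part of the job. What is shaped like the spray_can but orange or yellow is not meant.

How it is judged:
By the outcome, as a careful person would: the job done as asked, in the order asked, and still so for the second after the job is handed in, with the robot touching nothing.
It also fails if it takes over 56 s, if anything falls off the work surface, if the arm or the gripper's body presses on something with over 40 N, if the wrist force passes 120 N, or if a joint passes its speed limit or range.

## Working session

There is one attempt and no reset: what is moved stays moved. The work goes in short steps, Python scripts to look and compute and a tool call to move; the robot and the scene stay as the last step left them, time stands still between calls to the robot, and variables do not carry over. Pictures are saved under pics/ and viewed, at most 10 in all, crops included, and the job is handed in when it is done.

Besides the shell and the picture viewer there is one more tool, called in YAML: its name, and indented under it one key for each argument. servo_tool: Moves the arm, as the interface text tells. Its arguments: {"type":"object","properties":{"commands":{"type":"array"}},"required":["commands"]}

```bash
mkdir -p pics; ls; cat > h.py <<'E'
from workcell import status, viewer, bot
import numpy as np, cv2
from scipy.spatial.transform import Rotation as Rn
def world(cam,depth,px):
    c=viewer.get_calibration(cam);K=np.array(c["camera_matrix"]);R=np.array(c["R"]);t=np.array(c["t"])
    px=np.atleast_2d(px).astype(float);r,q=px[:,0],px[:,1]
    d=depth[r.round().astype(int).clip(0,479),q.round().astype(int).clip(0,639)]
    P=np.linalg.inv(K)@np.vstack([q,r,np.ones_like(r)])*d
    return (R.T@(P-t.reshape(3,1))).T
def proj(cam,X):
    c=viewer.get_calibration(cam);p=np.array(c["camera_matrix"])@(np.array(c["R"])@np.array(X)+np.array(c["t"]))
    return p[:2]/p[2]
def tri(px):
    A=[];b=[]
    for cam,(r,q) in px.items():
        c=viewer.get_calibration(cam);R=np.array(c["R"]);t=np.array(c["t"])
        d=R.T@np.linalg.inv(np.array(c["camera_matrix"]))@[q,r,1];d/=np.linalg.norm(d);o=-R.T@t
        M=np.eye(3)-np.outer(d,d);A.append(M);b.append(M@o)
    return np.linalg.solve(sum(A),sum(b))
E
python3 - <<'E'
from h import *
im={};D={}
for c in("scene","top"):
    im[c],D[c]=viewer.camera(c);cv2.imwrite(f"pics/{c}0.png",im[c][:,:,::-1]);np.savez(f"{c}0.npz",im=im[c],d=D[c])
    k=viewer.get_calibration(c);print(c,-np.array(k["R"]).T@k["t"])
for n in ["charcoal_block","blue_packet","stand","oven","flap_mouth","visor_edge","toggle_pivot","toggle_tip","spray_can","white_pot","violet_tub"]:
    for c in im:
        L=viewer.spot_point(c,n)
        print(n,c,[(np.round(l["pixel"]).tolist(),round(l["p"],2),world(c,D[c],l["pixel"])[0].round(3).tolist()) for l in L[:3]])
E
```

```text
pics
scene [-0.23220921 -0.46071557  0.94321785]
top [-0.07595859 -0.18561607  1.20597382]
charcoal_block scene [([301.0, 448.0], 0.68, [0.493, -0.41, 0.134])]
charcoal_block top [([294.0, 450.0], 0.8, [0.501, -0.395, 0.133]), ([257.0, 243.0], 0.27, [0.51, 0.074, 0.175])]
blue_packet scene [([269.0, 414.0], 0.8, [0.535, -0.321, 0.146]), ([220.0, 275.0], 0.54, [0.465, -0.028, 0.222])]
blue_packet top [([270.0, 411.0], 0.72, [0.549, -0.304, 0.137])]
stand scene [([322.0, 420.0], 0.86, [0.516, -0.362, 0.008])]
stand top [([307.0, 424.0], 0.84, [0.525, -0.357, 0.005])]
oven scene [([256.0, 273.0], 0.7, [0.469, -0.015, 0.105])]
oven top [([274.0, 266.0], 0.56, [0.482, 0.017, 0.162])]
flap_mouth scene [([204.0, 238.0], 0.93, [0.523, 0.106, 0.173])]
flap_mouth top [([248.0, 235.0], 0.91, [0.528, 0.097, 0.181])]
visor_edge scene [([148.0, 259.0], 0.74, [0.541, 0.047, 0.335])]
visor_edge top [([206.0, 252.0], 0.9, [0.541, 0.042, 0.333])]
toggle_pivot scene [([223.0, 290.0], 0.62, [0.508, -0.039, 0.186])]
toggle_pivot top [([259.0, 288.0], 0.95, [0.506, -0.029, 0.196])]
toggle_tip scene [([223.0, 275.0], 0.45, [0.462, -0.029, 0.217])]
toggle_tip top [([246.0, 233.0], 0.46, [0.534, 0.103, 0.177]), ([268.0, 279.0], 0.42, [0.467, -0.019, 0.222])]
spray_can scene [([307.0, 333.0], 0.83, [0.433, -0.182, 0.054]), ([318.0, 259.0], 0.72, [0.353, -0.04, 0.027])]
spray_can top [([347.0, 281.0], 0.97, [0.347, -0.034, 0.082]), ([324.0, 347.0], 0.62, [0.43, -0.174, 0.064])]
white_pot scene [([299.0, 219.0], 0.68, [0.356, 0.066, 0.031]), ([204.0, 242.0], 0.57, [0.526, 0.098, 0.174])]
white_pot top [([342.0, 239.0], 0.68, [0.362, 0.068, 0.043])]
violet_tub scene [([285.0, 179.0], 0.83, [0.344, 0.168, 0.041])]
violet_tub top [([338.0, 192.0], 0.86, [0.346, 0.169, 0.07])]
```

View pics/scene0.png

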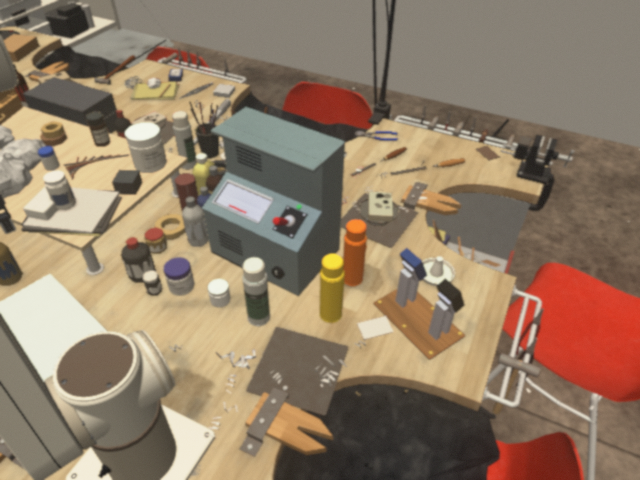

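View pics/top0.png

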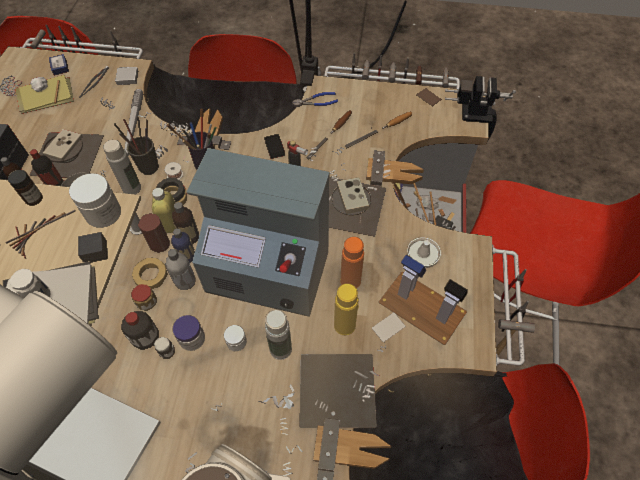

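The views show the oven with its white flap at top (248,235) and red toggle at (262,288). The stand is at (307,424), with the blue packet at (268,413) and the black block at (293,453). Two other cans, yellow and orange, stand between the oven and the stand. Next I'll fit poses from depth.

```bash
cat > fit.py <<'E'
from h import *
im={};D={}
def W(c,m):
    rc=np.argwhere(m&(D[c]>0));return rc,world(c,D[c],rc)
for c in("scene","top"): im[c],D[c]=viewer.camera(c)
for c in im:
    rc,P=W(c,np.ones((480,640),bool))
    print("==",c,"table z",np.median(P[(abs(P[:,0]-.35)<.1)&(abs(P[:,1]+.2)<.1)&(abs(P[:,2])<.02)][:,2]).round(4))
    # console plane
    s=P[(abs(P[:,0]-.51)<.05)&(abs(P[:,1]-.06)<.12)&(P[:,2]>.14)&(P[:,2]<.22)]
    for _ in range(8):
        m=s.mean(0);n=np.linalg.svd(s-m,full_matrices=False)[2][2];n*=np.sign(n[2]);r=(s-m)@n;s=s[abs(r)<max(.004,1.0*r.std())]
    print("console n",n.round(3),"yaw",np.degrees(np.arctan2(-n[1],-n[0])).round(1),"tilt",np.degrees(np.arccos(n[2])).round(1),"d",(n@m).round(4),len(s))
    for nm in("flap_mouth","toggle_pivot"):
        l=viewer.spot_point(c,nm)[0]["pixel"];k=viewer.get_calibration(c);R=np.array(k["R"]);o=-R.T@k["t"];d=R.T@np.linalg.inv(k["camera_matrix"])@[l[1],l[0],1]
        print(nm,(o+d*((n@m-n@o)/(n@d))).round(4))
    # oven roof
    s=P[(abs(P[:,2]-.335)<.006)&(abs(P[:,0]-.6)<.2)&(abs(P[:,1]-.05)<.25)]
    b=cv2.minAreaRect((s[:,:2]*1000).astype(np.float32));print("roof",b,cv2.boxPoints(b).round().tolist(),s[:,2].mean().round(4))
    for nm in("charcoal_block","blue_packet"):
        M=viewer.masks_of(c,nm)[0]["mask"];rc,q=W(c,M)
        q=q[(q[:,2]>.07)&(q[:,2]<.19)&(abs(q[:,0]-.52)<.08)]
        b=cv2.minAreaRect((q[:,:2]*1000).astype(np.float32));hi=np.percentile(q[:,2],99)
        t=q[q[:,2]>hi-.006]
        print(nm,len(q),"zmax",hi.round(3),"rect",np.round(b[0]),np.round(b[1]),round(b[2]),"toprow",t.mean(0).round(3), np.round(cv2.minAreaRect((t[:,:2]*1000).astype(np.float32))[1]))
    M=viewer.masks_of(c,"stand")[0]["mask"];rc,q=W(c,M);q=q[abs(q[:,2]-.008)<.006]
    b=cv2.minAreaRect((q[:,:2]*1000).astype(np.float32));print("stand",b)
for nm in ["charcoal_block","blue_packet","flap_mouth","toggle_pivot","visor_edge","stand"]:
    L={c:viewer.spot_point(c,nm)[0]["pixel"] for c in im};print(nm,"tri",tri(L).round(4))
print(status.get_obs()["clock"])
E
python3 fit.py
```

```text
== scene table z 0.0014
console n [-0.428  0.061  0.902] yaw -8.2 tilt 25.6 d -0.0602 3122
flap_mouth [0.523  0.0953 0.1748]
toggle_pivot [ 0.5184 -0.0253  0.1808]
roof ((602.6375122070312, 40.28081512451172), (275.8544921875, 130.14389038085938), 83.37738037109375) [[522.0, -89.0], [651.0, -104.0], [683.0, 170.0], [554.0, 185.0]] 0.3332
charcoal_block 434 zmax 0.164 rect [ 511. -409.] [45. 48.] 61 toprow [ 0.504 -0.406  0.161] [44. 17.]
blue_packet 379 zmax 0.163 rect [ 564. -312.] [51. 45.] 62 toprow [ 0.556 -0.307  0.159] [50. 17.]
stand ((526.6438598632812, -353.1627502441406), (191.4209442138672, 115.20240783691406), 60.56668472290039)
== top table z 0.0019
console n [-0.428  0.059  0.902] yaw -7.8 tilt 25.6 d -0.0602 3508
flap_mouth [ 0.4444 -0.3266  0.1657]
toggle_pivot [ 0.5139 -0.0256  0.179 ]
roof ((603.4188842773438, 41.26518249511719), (273.11053466796875, 129.92288208007812), 83.4869613647461) [[523.0, -87.0], [652.0, -102.0], [683.0, 170.0], [554.0, 184.0]] 0.3341
charcoal_block 286 zmax 0.166 rect [ 506. -403.] [48. 34.] 67 toprow [ 0.508 -0.403  0.163] [44. 15.]
blue_packet 273 zmax 0.165 rect [ 563. -308.] [51. 41.] 62 toprow [ 0.557 -0.306  0.161] [49. 20.]
stand ((527.96923828125, -351.8255615234375), (190.949462890625, 118.00231170654297), 61.21154022216797)Traceback (most recent call last):
  File "fit.py", line 29, in <module>
    L={c:viewer.spot_point(c,nm)[0]["pixel"] for c in im};print(nm,"tri",tri(L).round(4))
         ~~~~~~~~~~~~~~~~~~~~~~~^^^
IndexError: list index out of range
```

```bash
python3 - <<'E'
from h import *
n=np.array([-.4226*np.cos(-.12),-.4226*np.sin(-.12),.906]);
for c in("scene","top"):
    z=np.load(c+"0.npz");im,d=z["im"],z["d"]
    rr,cc=np.mgrid[:480,:640];P=world(c,d,np.c_[rr.ravel(),cc.ravel()]).reshape(480,640,3)
    box=(d>0)&(abs(P[...,0]-.52)<.07)&(abs(P[...,1]-.06)<.15)&(P[...,2]>.14)&(P[...,2]<.26)
    hsv=cv2.cvtColor(im,cv2.COLOR_RGB2HSV).astype(int)
    w=box&(hsv[...,2]>150)&(hsv[...,1]<45)&(P[...,1]>.0)
    b=cv2.minAreaRect((P[w][:,:2]*1000).astype(np.float32));print(c,"white n",w.sum(),b,"mean",P[w].mean(0).round(4),"pix",np.argwhere(w).mean(0).round(1))
    red=box&(hsv[...,1]>150)&((hsv[...,0]<8)|(hsv[...,0]>172))&(P[...,1]<.02)
    q=P[red];print("red",len(q),q.mean(0).round(3),q.min(0).round(3),q.max(0).round(3))
    blk=box&(hsv[...,2]<60)&(P[...,1]<.02)
    print("blackplate",cv2.minAreaRect((P[blk][:,:2]*1000).astype(np.float32)))
    x=im[170:310,190:330];cv2.imwrite(f"pics/{c}_oven.png",cv2.resize(x,None,fx=3,fy=3)[:,:,::-1])
a=cv2.imread("pics/scene_oven.png");b=cv2.imread("pics/top_oven.png");cv2.imwrite("pics/ov.png",np.hstack([a[:,:400],b[:,:400]]))
o=status.get_obs();print(o["clock"],Rn.from_quat(o["tool_rot"]).as_matrix().round(3),o["eef_pos"],o["grip_width"],o["ft_force"])
E
```

```text
scene white n 2633 ((529.1126098632812, 90.22298431396484), (192.32313537597656, 97.5381851196289), 82.5239486694336) mean [0.5291 0.09   0.1781] pix [203.5 245.5]
red 58 [ 0.471 -0.033  0.219] [ 0.461 -0.038  0.204] [ 0.49  -0.024  0.229]
blackplate ((517.0377197265625, -37.7794189453125), (55.08622741699219, 48.07382583618164), 6.264018535614014)
top white n 1506 ((532.7265625, 102.55195617675781), (137.96710205078125, 64.96380615234375), 83.77242279052734) mean [0.5344 0.1011 0.1803] pix [245.6 233.3]
red 75 [ 0.475 -0.028  0.22 ] [ 0.463 -0.036  0.202] [ 0.497 -0.02   0.229]
blackplate ((524.7581787109375, -25.599166870117188), (101.39359283447266, 76.41203308105469), 7.1672749519348145)
1.85 [[-0.918  0.398 -0.   ]
 [ 0.398  0.918 -0.   ]
 [-0.    -0.    -1.   ]] [0.19876544 0.45877287 0.23930884] 0.0852490446949898 [ 0.09616145  0.52227799 -0.0218497 ]
```

View pics/ov.png

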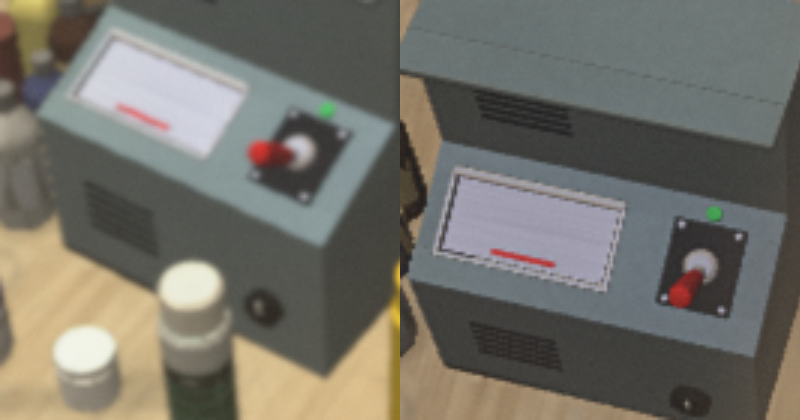

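The crop shows the white flap centred at top (246,233) and scene (201,243). The toggle plate is centred at top (259,291) and scene (222,290), with the lever leaning toward the robot.

```bash
python3 - <<'E'
from h import *
D={c:np.load(c+"0.npz")["d"] for c in("scene","top")}
n=np.array([-.4226*np.cos(.12),.4226*np.sin(.12),.906])
for nm,L in {"mouth":{"scene":(201.4,243.4),"top":(246.3,233)},"pivot":{"scene":(222.3,289.7),"top":(259,290.7)}}.items():
    print(nm,"tri",tri(L).round(4))
    for c,l in L.items():
        k=viewer.get_calibration(c);R=np.array(k["R"]);o=-R.T@k["t"];d=R.T@np.linalg.inv(k["camera_matrix"])@[l[1],l[0],1]
        print(c,world(c,D[c],l)[0].round(4))
E
```

```text
mouth tri [0.5389 0.1031 0.171 ]
scene [0.536  0.0995 0.1751]
top [0.5341 0.1021 0.1773]
pivot tri [ 0.5195 -0.0323  0.1753]
scene [ 0.5078 -0.0388  0.1871]
top [ 0.5102 -0.0348  0.1917]
```

servo_tool:
  commands:
    - [85, 0, 0, -50, 0]
    - [85, 0, 0, -50, 0]
    - [85, 0, 0, -30, 0]

```text
clock: 2.22
eef_pos: [0.1989, 0.4592, 0.3721]
tool_rot: [0.203, 0.979, 0.002, 0.0]
ft_force: [0.7, 0.0, 0.1]
grip_width: 0.0849
grasp_force: 0.0
```

servo_tool:
  commands:
    - [85, 0, 0, 0, 0.098]
    - [85, -45.4, -40.4, 0, 0]
    - [85, -45.4, -40.4, 0, 0]
    - [85, -45.4, -40.4, 0, 0]
    - [85, -45.4, -40.4, 0, 0]
    - [85, -45.4, -40.4, 0, 0]
    - [85, -45.4, -40.4, 0, 0]
    - [85, -45.4, -40.4, 0, 0]
    - [85, -45.4, -40.4, 0, 0]
    - [85, -45.4, -40.4, 0, 0]
    - [85, -45.4, -40.4, 0, 0]
    - [85, -45.4, -40.4, 0, 0]
    - [85, -45.4, -40.4, 0, 0]
    - [85, -45.4, -40.4, 0, 0]
    - [85, -45.4, -40.4, 0, 0]
    - [85, -45.4, -40.4, 0, 0]
    - [85, 0, 0, 0, 0]

```text
clock: 4.35
eef_pos: [0.5009, -0.406, 0.3624]
tool_rot: [0.253, 0.968, 0.001, -0.004]
ft_force: [0.4, 1.3, -0.6]
grip_width: 0.0852
grasp_force: 0.0
```

servo_tool:
  commands:
    - [85, 0, 0, 50, 0]
    - [85, 0, 0, 50, 0]
    - [85, 0, 0, 40, 0]
    - [85, 0, 0, 0, 0]
    - [85, 0, 0, 0, 0]

```text
clock: 4.97
eef_pos: [0.5007, -0.4016, 0.232]
tool_rot: [0.25, 0.968, -0.001, 0.002]
ft_force: [0.7, -0.1, 0.1]
grip_width: 0.0848
grasp_force: 0.0
```

```bash
python3 - <<'E'
from h import *
im,d=viewer.camera("scene");cv2.imwrite("pics/a.png",cv2.resize(im[220:370,360:500],None,fx=4,fy=4)[:,:,::-1])
o=status.get_obs();print(o["eef_pos"],Rn.from_quat(o["tool_rot"]).as_matrix().round(3),o["joint_pos"])
E
```

```text
[ 0.5011626  -0.40206573  0.23266547] [[-0.874  0.485  0.004]
 [ 0.485  0.875 -0.003]
 [-0.005 -0.001 -1.   ]] [-6.76139514e-01  5.32866716e-01  4.20223351e-01  1.45287864e+00
  3.99596691e-05 -1.69768472e-01]
```

View pics/a.png

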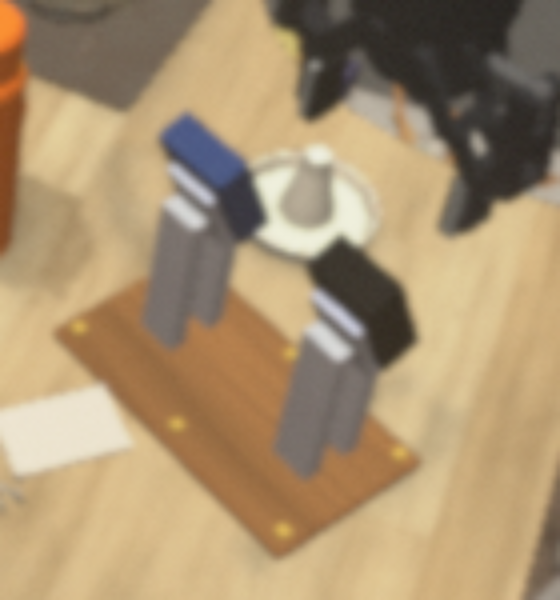

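The open fingers hang above the black block, which leans as described, with blue clear of the path. I'll descend 99 mm and grip.

servo_tool:
  commands:
    - [85, 0, 0, 45, 0]
    - [85, 0, 0, 40, 0]
    - [85, 0, 0, 14, 0]
    - [85, 0, 0, 0, 0]
    - [85, 0, 0, 0, 0]
    - [38, 0, 0, 0, 0]
    - [38, 0, 0, 0, 0]
    - [38, 0, 0, 0, 0]
    - [38, 0, 0, 0, 0]
    - [38, 0, 0, 0, 0]

```text
clock: 6.28
eef_pos: [0.5005, -0.4018, 0.1315]
tool_rot: [0.251, 0.968, -0.0, 0.001]
ft_force: [-1.3, 1.8, 5.6]
grip_width: 0.0442
grasp_force: 61.6
```

servo_tool:
  commands:
    - [38, 5, 0, -12, 0]
    - [38, 11, 0, -26, 0]
    - [38, 11, 0, -26, 0]
    - [38, 0, 0, -50, 0]
    - [38, 0, 0, -60, 0]
    - [38, 0, 0, -60, 0]
    - [38, 0, 0, -20, 0]
    - [38, 0, 0, 0, 0]
    - [38, 0, 0, 0, 0]

```text
clock: 7.4
eef_pos: [0.4758, -0.3881, 0.3823]
tool_rot: [0.251, 0.968, 0.001, -0.002]
ft_force: [1.1, 0.2, -2.2]
grip_width: 0.0441
grasp_force: 61.4
```

```bash
cat > blk.py <<'E'
from h import *
# pose of the held block: dark points just under the gripper
for c in("scene","top"):
    im,d=viewer.camera(c)
    o=status.get_obs();p=np.array(o["eef_pos"]);R=Rn.from_quat(o["tool_rot"]).as_matrix()
    L=viewer.masks_of(c,"charcoal_block")
    for l in L[:2]:
        rc=np.argwhere(l["mask"]&(d>0));q=(world(c,d,rc)-p)@R*1000
        q=q[np.linalg.norm(q,axis=1)<90]
        if len(q)<40: continue
        print(c,round(l["p"],2),len(q),"min",np.percentile(q,2,axis=0).round(),"max",np.percentile(q,98,axis=0).round())
        m=q.mean(0);u,s,v=np.linalg.svd(q-m,full_matrices=False);print(" mean",m.round(1),"plane n",v[2].round(3),"rms",(s[2]/len(q)**.5).round(1))
    a,b=proj(c,p).round().astype(int);cv2.imwrite(f"pics/blk_{c}.png",cv2.resize(im[max(b-50,0):b+50,max(a-50,0):a+50],None,fx=4,fy=4)[:,:,::-1])
    print(c,a,b)
print(o["eef_pos"],o["ft_force"],o["clock"])
a,b=[cv2.resize(cv2.imread(f"pics/blk_{c}.png"),(400,400)) for c in("scene","top")];cv2.imwrite("pics/blk.png",np.hstack([a,b]))
E
python3 blk.py
```

```text
scene 0.87 625 min [-29. -24. -32.] max [10. 20. 37.]
 mean [-3.7 -0.9 -5.3] plane n [ 0.954 -0.063  0.294] rms 7.0
scene 460 209
top 0.9 478 min [-16. -19. -32.] max [10. 22. 36.]
 mean [ -0.9   1.8 -15.1] plane n [0.981 0.06  0.182] rms 6.4
top 474 244
[ 0.47586585 -0.38808313  0.38224862] [ 0.29958519  1.13948061 -1.92701391] 7.55
```

View pics/blk.png

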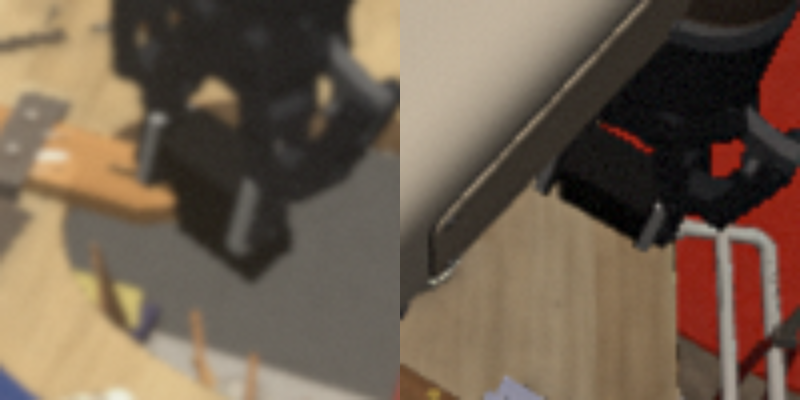

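```bash
python3 - <<'E'
from h import *
for c in("scene","top"):
    im,d=viewer.camera(c);o=status.get_obs();p=np.array(o["eef_pos"]);R=Rn.from_quat(o["tool_rot"]).as_matrix()
    M=viewer.masks_of(c,"charcoal_block")[0]["mask"]
    q=(world(c,d,np.argwhere(M&(d>0)))-p)@R*1000;q=q[(abs(q[:,1])<17)&(np.linalg.norm(q,axis=1)<80)]
    for z in range(-36,46,6):
        s=q[(q[:,2]>=z)&(q[:,2]<z+6)]
        if len(s): print(c,z+3,len(s),np.percentile(s[:,0],[5,50,95]).round(1))
E
```

```text
scene -33 32 [-11.8  -9.3  -4.5]
scene -27 129 [-8.8 -1.1  5.6]
scene -21 92 [ 2.1  8.2 10.5]
scene -15 27 [6.5 7.6 9.3]
scene -9 29 [3.6 4.7 6.7]
scene -3 22 [0.9 3.1 3.9]
scene 3 30 [-2.  -0.5  0.9]
scene 9 26 [-4.7 -3.7 -2.3]
scene 15 17 [-7.4 -5.8 -4.1]
scene 21 18 [-9.8 -8.7 -7.4]
scene 27 26 [-13.2 -11.4 -10. ]
scene 33 27 [-15.7 -14.1 -12.7]
scene 39 18 [-18.6 -17.  -15.7]
scene 45 1 [-20.2 -20.2 -20.2]
top -33 47 [-12.8  -8.8  -3.3]
top -27 145 [-10.6  -1.3   7.5]
top -21 82 [ 1.3  7.4 10.6]
top -15 12 [6.8 8.  9.1]
top -9 14 [4.1 5.2 6. ]
top -3 13 [1.2 2.1 3.4]
top 3 14 [-1.8 -1.1  0.4]
top 9 11 [-4.8 -3.4 -2.6]
top 15 10 [-7.5 -6.4 -4.7]
top 21 13 [-10.1  -9.6  -7.7]
top 27 14 [-13.  -11.8 -10.9]
top 33 9 [-15.5 -14.7 -13.4]
top 39 12 [-18.8 -17.  -16. ]
```

Profile check: the block is still tilted 24.6° in the grip, with its centre at tool (-15, 0, +5) mm. That matches the console normal once the tool is yawed, so I'll carry it to the oven.

servo_tool:
  commands:
    - [38, 0, 0, 0, -0.13]
    - [38, 0, 0, 0, -0.13]
    - [38, 0, 0, 0, -0.129]
    - [38, 8.2, 54.7, 0, 0]
    - [38, 8.2, 54.7, 0, 0]
    - [38, 8.2, 54.7, 0, 0]
    - [38, 8.2, 54.7, 0, 0]
    - [38, 8.2, 54.7, 0, 0]
    - [38, 8.2, 54.7, 0, 0]
    - [38, 8.2, 54.7, 0, 0]
    - [38, 8.2, 54.7, 0, 0]
    - [38, 8.2, 54.7, 0, 0]
    - [38, 0, 0, 0, 0]
    - [38, 0, 0, 0, 0]

```text
clock: 9.55
eef_pos: [0.4608, 0.109, 0.3843]
tool_rot: [0.058, 0.998, -0.0, 0.0]
ft_force: [1.0, -0.2, -1.4]
grip_width: 0.0443
grasp_force: 61.9
```

```bash
python3 - <<'E'
from h import *
o=status.get_obs();R=Rn.from_quat(o["tool_rot"]).as_matrix();p=np.array(o["eef_pos"]);print(p,R.round(3),o["joint_pos"])
ex=np.array([.993,-.1184,0]);m=np.array([.532,.101,.178]);zz=np.array([0,0,1])
for s in(110,60,20,6):
    C=m+(-.011*(.906*ex+.423*zz))+s/1000*(-.423*ex+.906*zz);T=C-.015*ex+.0047*zz
    print(s,T.round(4),((T-p)@R*1000).round(1))
E
```

```text
[0.46083402 0.10901774 0.38434922] [[-0.993  0.117  0.   ]
 [ 0.117  0.993 -0.001]
 [-0.    -0.001 -1.   ]] [ 2.32647937e-01  1.75134094e-01  2.95127047e-01  1.69085793e+00
 -5.64568325e-04  3.49628777e-01]
110 [0.461  0.1095 0.2777] [-1.000e-01  5.000e-01  1.066e+02]
60 [0.482  0.107  0.2324] [-21.2   0.5 151.9]
20 [0.4988 0.105  0.1962] [-38.2   0.5 188.2]
6 [0.5047 0.1043 0.1835] [-44.1   0.5 200.9]
```

servo_tool:
  commands:
    - [38, 0, 0, 55, 0]
    - [38, 0, 0, 52, 0]
    - [38, -10.5, 0, 22.5, 0]
    - [38, -10.5, 0, 22.5, 0]
    - [38, 0, 0, 0, 0]
    - [38, 0, 0, 0, 0]

```text
clock: 10.3
eef_pos: [0.4821, 0.1057, 0.2333]
tool_rot: [0.06, 0.998, 0.0, 0.0]
ft_force: [0.6, -0.2, -1.0]
grip_width: 0.0443
grasp_force: 61.9
```

```bash
python3 - <<'E'
from h import *
im,d=viewer.camera("scene");a=cv2.resize(im[120:270,180:320],None,fx=4,fy=4)
im,d=viewer.camera("top");b=cv2.resize(im[170:320,175:235],None,fx=4,fy=4)
cv2.imwrite("pics/m.png",np.hstack([a,b])[:,:800,::-1])
o=status.get_obs();print(o["eef_pos"],o["ft_force"])
E
```

```text
[0.48233698 0.10627153 0.23371641] [-0.09880422  0.56167917 -0.990899  ]
```

View pics/m.png

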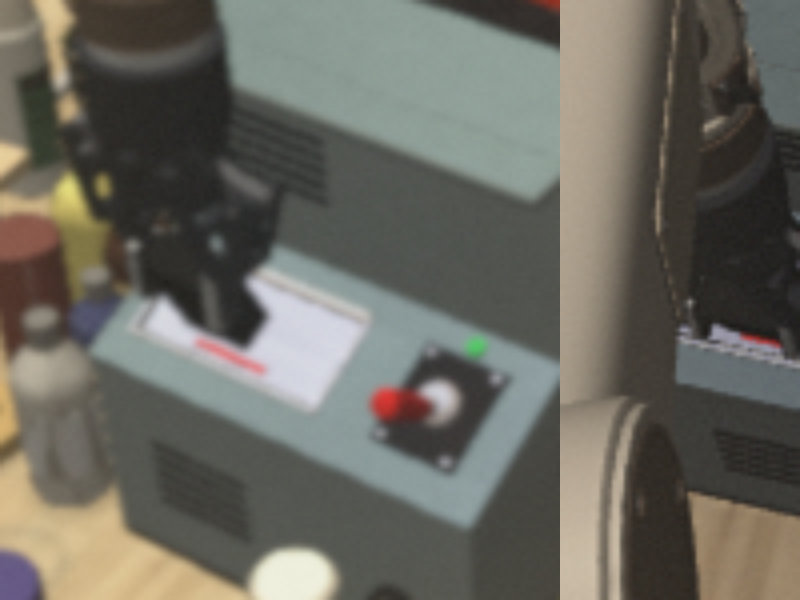

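The block hangs over the white flap, inside the mouth's outline and clear of the visor. I'll push it in along the normal, watching the force.

servo_tool:
  commands:
    - [38, -4.2, 0, 9.1, 0]
    - [38, -4.2, 0, 9.1, 0]
    - [38, -4.2, 0, 9.1, 0]
    - [38, -4.2, 0, 9.1, 0]
    - [38, 0, 0, 0, 0]

```text
clock: 11.02
eef_pos: [0.498, 0.1045, 0.1946]
tool_rot: [0.059, 0.998, -0.0, -0.001]
ft_force: [-0.5, -0.9, 0.2]
grip_width: 0.0442
grasp_force: 62.0
```

servo_tool:
  commands:
    - [38, -2.1, 0, 4.5, 0]
    - [38, -2.1, 0, 4.5, 0]
    - [38, -1.7, 0, 3.6, 0]
    - [38, 0, 0, 0, 0]
    - [38, 0, 0, 0, 0]

```text
clock: 11.65
eef_pos: [0.5043, 0.1039, 0.1833]
tool_rot: [0.059, 0.998, -0.0, -0.0]
ft_force: [0.0, -0.0, -1.2]
grip_width: 0.0443
grasp_force: 62.0
```

```bash
python3 - <<'E'
from h import *
im,d=viewer.camera("scene");cv2.imwrite("pics/m2.png",cv2.resize(im[120:270,180:320],None,fx=4,fy=4)[:,:,::-1])
o=status.get_obs();print(o["eef_pos"],o["ft_force"],o["clock"])
E
```

```text
[0.50431824 0.10394006 0.18337606] [-0.37964247  0.42535162 -1.35315378] 11.7
```

View pics/m2.png

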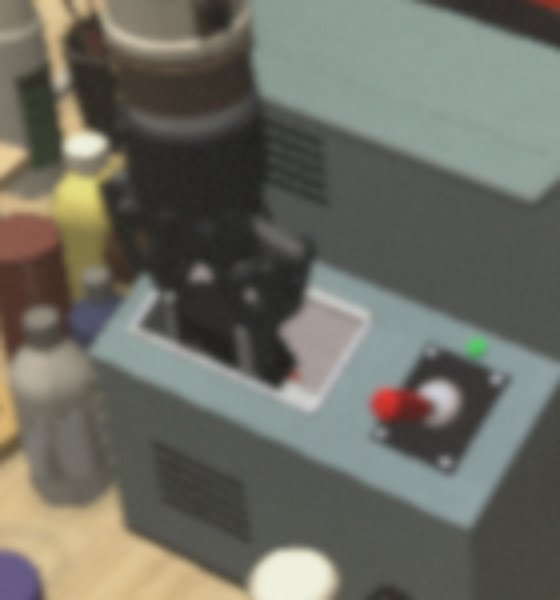

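The flap is open with the block part in, and nothing is touching. I'll go a bit deeper.

servo_tool:
  commands:
    - [38, -1, 0, 3, 0]
    - [38, -1, 0, 3, 0]
    - [38, -1, 0, 3, 0]
    - [38, 0, 0, 0, 0]
    - [38, 0, 0, 0, 0]

```text
clock: 12.32
eef_pos: [0.5072, 0.1036, 0.1742]
tool_rot: [0.059, 0.998, -0.0, -0.0]
ft_force: [-0.8, 1.0, -1.6]
grip_width: 0.0442
grasp_force: 62.0
```

servo_tool:
  commands:
    - [62, 0, 0, 0, 0]
    - [62, 0, 0, 0, 0]
    - [62, 0, 0, 0, 0]
    - [62, 0, 0, 0, 0]
    - [62, 4.2, 0, -9.1, 0]
    - [62, 8.4, 0, -18.2, 0]
    - [62, 17, 0, -36, 0]
    - [62, 17, 0, -36, 0]
    - [62, 17, 0, -36, 0]
    - [62, 17, 0, -36, 0]
    - [62, 0, 0, 0, 0]

```text
clock: 13.7
eef_pos: [0.4276, 0.1135, 0.3497]
tool_rot: [0.059, 0.998, 0.001, 0.004]
ft_force: [-0.1, 0.4, 0.0]
grip_width: 0.0617
grasp_force: 0.0
```

```bash
python3 - <<'E'
from h import *
im,d=viewer.camera("scene");a=cv2.resize(im[120:330,150:320],None,fx=2.4,fy=2.4)
im,d=viewer.camera("top");b=cv2.resize(im[170:380,160:320],None,fx=2.4,fy=2.4)
cv2.imwrite("pics/m3.png",np.hstack([a,b])[:,:800,::-1])
o=status.get_obs();print(o["eef_pos"],o["ft_force"],o["clock"])
E
```

```text
[0.4273324  0.11317388 0.34615758] [-0.48812569 -0.03592623 -0.27862184] 13.8
```

View pics/m3.png

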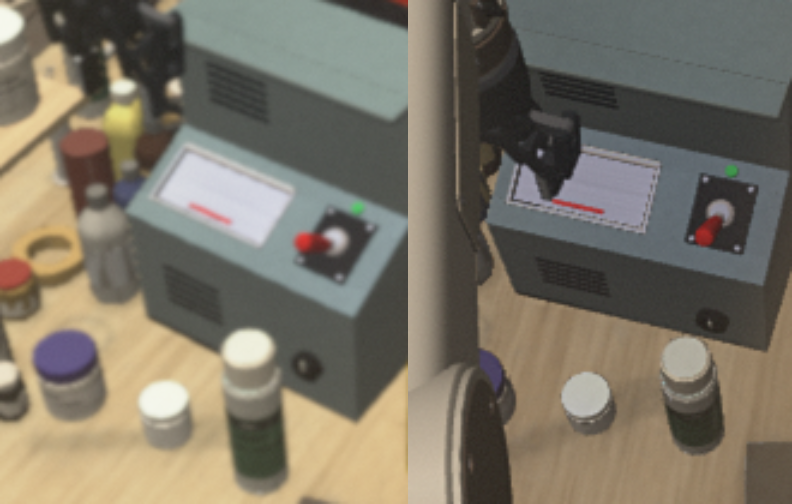

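The block is in and the flap is shut, with pots and can undisturbed. Next is the toggle: fingers closed, coming in from the robot side.

servo_tool:
  commands:
    - [0, -5.6, -45.7, 0, 0]
    - [0, -5.6, -45.7, 0, 0]
    - [0, -5.6, -45.7, 0, 0]
    - [0, 0, 0, 50, 0]
    - [0, 0, 0, 50, 0]
    - [0, 0, 0, 46, 0]
    - [0, 0, 0, 0, 0]
    - [0, 0, 0, 0, 0]

```text
clock: 14.8
eef_pos: [0.4286, -0.0251, 0.2005]
tool_rot: [0.059, 0.998, -0.0, 0.0]
ft_force: [1.0, 0.4, 0.7]
grip_width: -0.0001
grasp_force: 0.0
```

```bash
python3 - <<'E'
from h import *
im,d=viewer.camera("scene");a=cv2.resize(im[150:320,190:350],None,fx=2.5,fy=2.5)
im,d=viewer.camera("top");b=cv2.resize(im[200:370,190:350],None,fx=2.5,fy=2.5)
cv2.imwrite("pics/t.png",np.hstack([a,b])[:,:800,::-1])
o=status.get_obs();print(o["eef_pos"],o["ft_force"],o["clock"],o["grip_width"])
E
```

```text
[ 0.42958642 -0.02511534  0.20162821] [-0.13484192 -0.43452151  0.24622462] 14.9 -0.00022960102152269296
```

View pics/t.png

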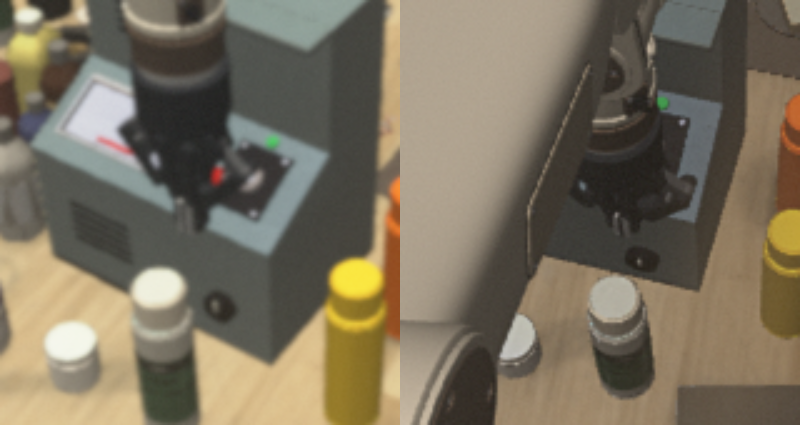

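The closed fingers stand on the robot side of the red lever, above the spray can and clear of it. I'll push up-slope.

servo_tool:
  commands:
    - [0, -8, 0, 0, 0]
    - [0, -8, 0, 0, 0]
    - [0, -8, 0, 0, 0]
    - [0, -7, 0, 0, 0]
    - [0, -6, 0, 0, 0]
    - [0, -6, 0, 0, 0]
    - [0, -5, 0, 0, 0]
    - [0, 0, 0, 0, 0]

```text
clock: 15.9
eef_pos: [0.451, -0.0277, 0.1993]
tool_rot: [0.058, 0.998, 0.002, -0.024]
ft_force: [-68.4, 7.8, 50.8]
grip_width: 0.0
grasp_force: 35.2
```

The fingers jammed against the lever's end: the force runs along the lever (friction). I'll back off, then push while rising along the tip's arc.

servo_tool:
  commands:
    - [0, 10, 0, 0, 0]
    - [0, 10, 0, 0, 0]
    - [0, 10, 0, 0, 0]
    - [0, 0, 0, 0, 0]

```text
clock: 16.4
eef_pos: [0.4462, -0.0272, 0.1998]
tool_rot: [0.059, 0.998, -0.0, 0.001]
ft_force: [0.2, 0.3, 0.5]
grip_width: 0.0001
grasp_force: 0.0
```

```bash
python3 - <<'E'
from h import *
im,d=viewer.camera("scene");cv2.imwrite("pics/t2.png",cv2.resize(im[150:320,190:350],None,fx=3.5,fy=3.5)[:,:,::-1])
o=status.get_obs();print(o["eef_pos"],o["ft_force"],o["clock"],o["joint_pos"],Rn.from_quat(o["tool_rot"]).as_matrix().round(3))
hsv=cv2.cvtColor(im,cv2.COLOR_RGB2HSV).astype(int);m=(hsv[...,1]>150)&((hsv[...,0]<8)|(hsv[...,0]>172))&(d>0);q=world("scene",d,np.argwhere(m))
q=q[(abs(q[:,0]-.5)<.06)&(abs(q[:,1]+.03)<.03)];print(len(q),q.mean(0),q.min(0),q.max(0))
E
```

```text
[ 0.44670268 -0.02722913  0.19988257] [0.50187558 0.50582606 0.35702408] 16.45 [-6.08677962e-02  1.58699074e-01 -2.02997534e-01  1.20741890e+00
 -1.92217499e-05  5.69546230e-02] [[-0.993  0.118  0.002]
 [ 0.118  0.993 -0.   ]
 [-0.002  0.    -1.   ]]<stdin>:5: RuntimeWarning: Mean of empty slice.
  ret = um.true_divide(
Traceback (most recent call last):
ValueError: zero-size array to reduction operation minimum which has no identity
```

View pics/t2.png

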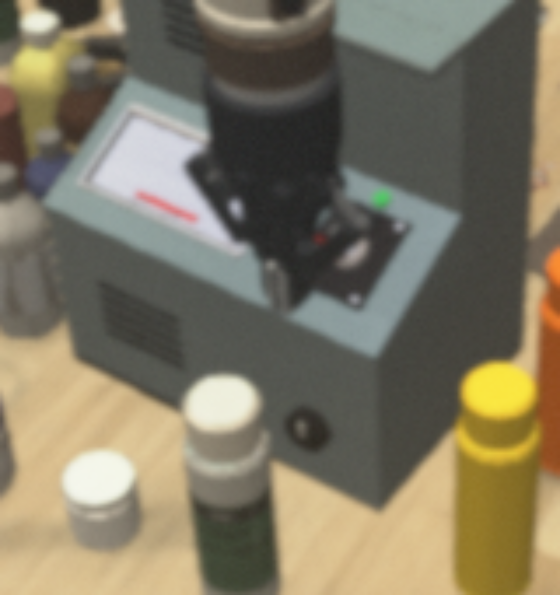

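servo_tool:
  commands:
    - [0, 0, 0, 14, 0]
    - [0, -3, 0, 0, 0]
    - [0, -3, 0, -5, 0]
    - [0, -3, 0, -5, 0]
    - [0, -4, 0, -5, 0]

```text
clock: 17.08
eef_pos: [0.4588, -0.0287, 0.201]
tool_rot: [0.059, 0.998, -0.0, -0.0]
ft_force: [-1.8, 0.8, -0.1]
grip_width: 0.0002
grasp_force: 0.8
```

Now it is past the jam point with low force. Continuing.

servo_tool:
  commands:
    - [0, -4, 0, -5, 0]
    - [0, -4, 0, -4, 0]
    - [0, -5, 0, -4, 0]
    - [0, -5, 0, -4, 0]

```text
clock: 17.58
eef_pos: [0.4774, -0.0309, 0.2182]
tool_rot: [0.059, 0.998, -0.0, 0.001]
ft_force: [0.3, 0.3, -0.4]
grip_width: -0.0
grasp_force: 0.0
```

servo_tool:
  commands:
    - [0, -4, 0, -2, 0]
    - [0, -3, 0, -1, 0]
    - [0, 0, 0, 0, 0]
    - [0, 30, 0, 0, 0]
    - [0, 40, 0, -20, 0]
    - [0, 0, 0, -60, 0]
    - [0, 0, 60, -60, 0]
    - [0, 0, 60, 0, 0]
    - [0, 0, 60, 0, 0]
    - [0, 0, 0, 0, 0]

```text
clock: 18.82
eef_pos: [0.433, 0.1431, 0.3442]
tool_rot: [0.055, 0.998, 0.0, -0.0]
ft_force: [-0.1, -0.5, -0.8]
grip_width: -0.0003
grasp_force: 0.0
```

```bash
python3 - <<'E'
from h import *
for c in("scene","top"):
    im,d=viewer.camera(c)
    hsv=cv2.cvtColor(im,cv2.COLOR_RGB2HSV).astype(int);m=(hsv[...,1]>150)&((hsv[...,0]<8)|(hsv[...,0]>172))&(d>0);q=world(c,d,np.argwhere(m))
    q=q[(abs(q[:,0]-.5)<.06)&(abs(q[:,1]+.03)<.03)&(q[:,2]>.15)]
    if len(q): print(c,len(q),q.mean(0).round(3),q.min(0).round(3),q.max(0).round(3))
    s=world(c,d,np.argwhere(d>0));s=s[(abs(s[:,0]-.532)<.02)&(abs(s[:,1]-.101)<.05)&(s[:,2]<.25)]
    n=np.array([-.42,.05,.906]);print("flap plane dev mm",len(s),np.percentile((s-[.532,.101,.178])@n*1000,[5,50,95]).round(1))
    for nm in("toggle_tip","spray_can","white_pot","violet_tub","blue_packet","charcoal_block"):
        print(nm,[(round(l["p"],2),world(c,d,l["pixel"])[0].round(3).tolist()) for l in viewer.spot_point(c,nm)[:2]])
o=status.get_obs();print(o["eef_pos"],o["ft_force"],o["clock"])
E
```

```text
scene 81 [ 0.513 -0.037  0.233] [ 0.508 -0.042  0.207] [ 0.523 -0.029  0.248]
flap plane dev mm 669 [-3.  -0.2  2.9]
toggle_tip [(0.7, [0.521, -0.037, 0.246])]
spray_can [(0.92, [0.352, -0.039, 0.037]), (0.84, [0.433, -0.184, 0.04])]
white_pot [(0.95, [0.358, 0.071, 0.03])]
violet_tub [(0.64, [0.349, 0.167, 0.035])]
blue_packet [(0.86, [0.55, -0.305, 0.137])]
charcoal_block [(0.29, [0.547, -0.315, 0.135])]
top 47 [ 0.515 -0.033  0.245] [ 0.509 -0.04   0.212] [ 0.525 -0.026  0.252]
flap plane dev mm 842 [-3.2  0.4  4.3]
toggle_tip [(0.69, [0.514, -0.032, 0.246])]
spray_can [(0.9, [0.35, -0.031, 0.083]), (0.74, [0.43, -0.174, 0.059])]
white_pot [(0.68, [0.364, 0.069, 0.047])]
violet_tub [(0.79, [0.104, -0.034, 0.725])]
blue_packet [(0.72, [0.549, -0.306, 0.139])]
charcoal_block [(0.5, [0.507, -0.028, 0.191])]
[0.43329128 0.13937542 0.34483537] [-0.25294181 -0.25720149  0.12966797] 19.525
```

The toggle now stands upright in the on position (tip z ≈ 0.246), the flap is flush, and the bystanders haven't moved.

```bash
python3 -c "
from workcell import bot
print(bot.job_done())"
```

```text
the job is handed in; nothing more can be done
None
```

The charcoal block went through the flap, which shut behind it, and then the red toggle was flipped to on; the blue packet, spray can, white pot and violet tub were left standing, and I handed the job in at about 19.5 s. On the way, the first push on the toggle jammed and pressed the fingers against its end with about 85 N (wrist limit 120 N) before I backed off and pushed it over along its arc.

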